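# Zero a contact probe in its sleeve and hold it on the ringed spot of a sloping panel

## Robot

A 6-joint arm with a two-finger parallel gripper is mounted at the origin on the work surface. World frame = base frame: x ahead of the robot, y to its left, z up, the work surface at z = 0. Lengths are in m, angles in rad, forces in N, time in s.
With the tool pointing down it reaches from about 0.35 to 0.725 m from the base axis. Payload 6 kg.
Tool frame: the origin (TCP) lies between the finger pads; the fingertips stand 11 mm ahead of it and the grasp point (between the pads) lies 8 mm behind it; z points along the fingers, y is the line along which they close (so a half turn about z gives the same grasp; the last joint's range is limited). The gripper opens to 85 mm and grips with 20 to 120 N. Pads are 22 mm wide; open, the fingers measure 114 mm over their backs; the gripper's body (76 mm by 85 mm) begins 54 mm behind the grasp point. The pads swing forward as they close: fully open they stand 13 mm farther back than shut.
Start: joints at [1.565, 0.04, 0.085, 0, -1.615, -0.334], TCP at [0.2, 0.566, 0.242] pointing down, gripper open.
Joint ranges: [-2.56, 2.56], [-1.29, 2.01], [-1.08, 1.49], [-3.29, 1.98], [-2.81, -0.18], [-2.99, 2.99]. Speed limits (rad/s): [2.57, 2.57, 3.01, 3.14, 3.14, 3.14].

## Interface

Orientations are given as a rotation vector (axis times angle).
In Python, from plant import status, eyes, ticket gives the robot as it stands. The module is installed in compiled form; this text tells all that it offers.
- The arm moves only by the tool apply_moves, never from a script. Its argument "rows" is a list of rows, each an object of numbers: "tx", "ty", "tz": the shift along the tool's x, y, z each as a share of 500 mm, from -1 to 1; "rx", "ry", "rz": the turn, a rotation vector about the tool's x, y, z each as a share of 180 degrees, from -1 to 1. In form: [{"tx": .., "ty": .., "tz": .., "rx": .., "ry": .., "rz": ..}, ...]. A call has exactly 8 rows; each row is the pose to reach, as a shift and turn from the pose commanded when the call began, along the tool's axes at that moment, turning the shorter way round; what a row does not reach only later rows make up. A row lasts 1/12 s, in which the tool goes at most 41.7 mm and 7.16 degrees, less where a joint would pass 70% of its speed; a pose out of reach is approached as far as the arm can. A call with a number of a shift or a turn outside -1 to 1 is refused whole. A call with a gripper value outside its range is refused whole. "gripper" is the opening, from 0 (shut) to 1 (fully open), set as the call begins (left out, the last holds). The fingers move at their own pace and stop on an object; the grip force is fixed at half the most. Time passes only in rows, so rows that repeat a pose let the fingers close, or fill a call up. It gives the time, the measured TCP pose, the force, the opening and the grip force at its end, in the units of the state.
- status.observe(): the state, without advancing time (a new reading comes with each control period).
- eyes.grab_frame(name): name is "side" or "top"; returns the picture (400x640x3 uint8, red, green, blue); there is no depth.
- eyes.camera_params(name): a dict with "K" (3x3 intrinsics, pixels), "D" ([k1, k2, p1, p2, k3] as OpenCV has them; the pictures are not rectified), "T" (4x4, takes a point from camera to world coordinates). Camera axes: x right, y down, z forward; pixel columns grow to the right and rows downward; lengths in m; the calibration is good to about 2 mm. A picture is of the moment at which its call begins. camera_params takes no time and is no camera call.
- ticket.job_done(): hands the job in; it is judged then, once.
Trained networks look in the newest picture that a camera, given by its name, has taken for a name from the list of things; names that differ only in an ending like _2 or _b are one class to them, and where a whole thing is asked for, a point or a joint stands for the part that bears it (a point fixed in the world has none). Each returns a list of dicts, best first, with "confidence" (0 to 1); they miss things now and then, are a little off and sometimes report something else, mostly with a low value. They report only what shows in the picture. A call takes as long as a camera call. They do not tell look-alikes from the thing itself.
- eyes.spot_in(camera, name): "centre" ([x, y, z] in m, in world coordinates, good to about 4 mm: the middle of the surface that is visible of it).
The state is a dict: "t": time; "joints": joint angles; "joint_velocities": joint speeds; "joint_torque": joint torques, N m; "tcp_pos": TCP position; "ee_rot": TCP orientation; "wrist_force": force on the tool from outside, world axes, zero at the start; "moment": the same for the moment, N m; "opening": finger opening in m; "grip_force": force on a finger pad.
Only numpy, scipy, OpenCV 4.12 (cv2) and the standard library are available. Lean on these libraries where they do the work, as an engineer would, in place of code of your own. Each camera call takes 0.05 s, during which the arm holds its last target. There are 200 camera calls.

## Task

Take the pen-type coating probe out of its wooden stand and zero it: of the two steel sleeves, slide its barrel down the one whose bore it fits, upright, and press its spring plunger about half-way in against the bottom for a second. Then set the tip on the dot in the inked ring on the sloping panel (not the cross), the probe square to the panel's face, gently press the plunger about half-way in and finish while still holding the probe like that: do not put it down or let go. Leave the other things on the bench where they are.

Things in the scene. Friction and masses are not known exactly. Their poses are not given: they have to be found in the camera images.
- probe_grip (a point): centre of the loose probe's black handle, 24 x 24 mm square and 70 mm long (35 mm each way from here); about 140 g in all. z = the probe's axis, from tip to handle top; x, y = square to the flats. Below it a round collar, 36 mm across, 6 mm thick, its underside 41 mm below here. At the start the probe stands upright, collar on the stand's top, this point 111 mm above the table
- probe_tip (a point): the end of the probe's brass spring plunger (8 mm in diameter, standing out 12 mm), which sticks out of the steel barrel (20 mm in diameter, 45 mm long) below the collar; on the probe's axis, 98 mm below probe_grip while the plunger is out, less when pressed in; same axes as probe_grip
- plunger (a joint): how far the plunger is pushed into the barrel, m: 0 = fully out, 0.012 = bottomed. Its spring takes about 1 N to start and 0.5 N more per mm, so about 4 N half-way in
- stand: wooden block 64 x 64 x 70 mm high, fixed to the table; origin at the centre of its underside, z up; an upright through hole 22 mm in diameter in its middle holds the probe's barrel
- sleeve_wide: zeroing sleeve with the bore that fits, fixed to the table: an upright steel cup 44 mm across and 40 mm high on a foot 68 mm across; blind bore 24 mm in diameter, open at the top, its flat bottom 10 mm above the table. Origin at the centre of its underside, z up. It may change places with sleeve_slim
- zero_wide (a point): centre of the flat bottom of sleeve_wide's bore, 10 mm above the table and 30 mm below the sleeve's top rim
- sleeve_slim: the other sleeve, the same outside, but its bore is 14 mm in diameter: too narrow for the barrel. Not to be used. Origin at the centre of its underside
- panel: sheet 196 x 236 mm, painted white, on a wooden sloping rest, all fixed to the table; origin on the table under the middle of the sheet's face, whose middle is 85 mm above it. The face slopes 25 degrees from level: its low edge towards the body's -x, its high edge (128 mm above the table) towards +x; z up. A ring and, near the high edge, a cross are inked on it
- spot (a point): the dot in the centre of the inked ring (24 mm across), on the face of the panel, 15 mm down the slope from the middle and anywhere up to 60 mm to either side. Its z axis stands square out of the face, its x axis points straight up the slope
- tape: bystander: roll of tape lying flat, 100 mm across, 45 mm high, origin at the centre of its underside
- glue: bystander: white bottle 56 mm across, 150 mm high, origin at the centre of its underside
- can: bystander: can 66 mm across, 115 mm high, origin at the centre of its underside
- screwdriver: bystander: screwdriver lying along its x axis
- spanner: bystander: spanner lying along its x axis
- offcut: bystander: wood offcut 120 x 45 x 20 mm, origin at the centre of its underside
- offcut_short: bystander: wood offcut 70 x 45 x 20 mm, origin at the centre of its underside
Mind the look-alikes: they are no part of the job. There is more than one size of the part that bears probe_grip; the job needs the smaller.

How it is judged:
By the outcome, as a careful person would: the job done as asked, in the order asked, and still so for the second after the job is handed in, while the arm keeps its last pose, push and grip.
It also fails if it takes over 54 s, if anything falls off the work surface, if the arm or the gripper's body presses on something with over 40 N, if the wrist force passes 120 N, or if a joint passes its speed limit or range.

## Working session

There is one attempt and no reset: what is moved stays moved. The work goes in short steps, Python scripts to look and compute and a tool call to move; the robot and the scene stay as the last step left them, time stands still between calls to the robot, and variables do not carry over. Pictures are saved under pics/ and viewed, at most 10 in all, crops included, and the job is handed in when it is done.

Besides the shell and the picture viewer there is one more tool, called after ">>>" as name([rows], argument=value, ...), one row to a line, values as JSON. apply_moves: Moves the arm, as the interface text tells. Its arguments: {"type":"object","properties":{"rows":{"type":"array"},"gripper":{"type":"number"}},"required":["rows"]}

```bash
mkdir -p pics
cat > h.py <<'E'
import numpy as np, cv2
from plant import status, eyes, ticket
from scipy.spatial.transform import Rotation as R
def snap(cam,fn=None):
    im=eyes.grab_frame(cam)
    if fn: cv2.imwrite('pics/'+fn,im[:,:,::-1])
    return im
def ray(cam,uv):
    P=eyes.camera_params(cam); p=cv2.undistortPoints(np.array([[uv]],float),np.array(P['K']),np.array(P['D']))[0,0]
    T=np.array(P['T']); return T[:3,3],T[:3,:3]@np.array([p[0],p[1],1])
def onz(cam,uv,z):
    o,d=ray(cam,uv); return o+d*(z-o[2])/d[2]
def proj(cam,X):
    P=eyes.camera_params(cam); T=np.linalg.inv(np.array(P['T']))
    return cv2.projectPoints(np.array(X,float).reshape(-1,1,3),cv2.Rodrigues(T[:3,:3])[0],T[:3,3],np.array(P['K']),np.array(P['D']))[0].reshape(-1,2)
E
python3 - <<'E'
from h import *
np.set_printoptions(precision=4,suppress=True)
for c in('top','side'):
    snap(c,c+'1.png'); P=eyes.camera_params(c); print(c,np.array(P['K']).tolist(),np.array(P['T']).round(3).tolist())
    for n in('probe_grip','stand','sleeve_wide','panel','spot','zero_wide'):
        try: print(c,n,[(np.round(d['centre'],3).tolist(),round(d['confidence'],2)) for d in eyes.spot_in(c,n)][:4])
        except Exception as e: print(n,e)
print(status.observe())
E
```

```text
top [[496.5123576869524, 0.0, 317.0197771322993], [0.0, 496.5123576869524, 197.29163272781588], [0.0, 0.0, 1.0]] [[0.015, -0.989, 0.144, 0.424], [-1.0, -0.019, -0.025, 0.018], [0.027, -0.143, -0.989, 1.129], [0.0, 0.0, 0.0, 1.0]]
top probe_grip [([0.53, 0.247, 0.17], 0.78), ([0.443, 0.286, 0.138], 0.7)]
top stand [([0.437, 0.271, 0.07], 0.68)]
top sleeve_wide [([0.451, -0.313, 0.015], 0.64)]
top panel [([0.596, 0.028, 0.087], 0.76)]
top spot [([0.772, -0.13, 0.115], 0.49), ([0.579, 0.071, 0.08], 0.45), ([0.592, 0.031, 0.084], 0.27)]
top zero_wide [([0.45, -0.313, 0.012], 0.86)]
side [[440.89506604611336, 0.0, 326.4070944662958], [0.0, 440.89506604611336, 197.86546389872944], [0.0, 0.0, 1.0]] [[0.853, -0.245, 0.461, 0.119], [-0.522, -0.407, 0.75, -0.757], [0.004, -0.88, -0.475, 0.574], [0.0, 0.0, 0.0, 1.0]]
side probe_grip [([0.438, 0.275, 0.112], 0.63), ([0.534, 0.244, 0.115], 0.58)]
side stand [([0.433, 0.255, 0.047], 0.84)]
side sleeve_wide [([0.441, -0.33, 0.021], 0.96), ([0.355, -0.19, 0.008], 0.32)]
side panel [([0.588, -0.021, 0.075], 0.87), ([0.44, -0.332, 0.016], 0.65)]
side spot [([0.579, 0.071, 0.081], 0.52)]
side zero_wide [([0.444, -0.331, 0.017], 0.78), ([0.68, 0.312, 0.037], 0.46)]
{'t': 0.7, 'joints': array([ 1.5647,  0.0402,  0.0848, -0.    , -1.6155, -0.3337]), 'joint_velocities': array([-0.    , -0.0011, -0.0008, -0.0002, -0.0011,  0.0008]), 'joint_torque': array([ -0.0003, -36.7828,  34.7391,   6.9319,  -0.0008,   0.    ]), 'tcp_pos': array([0.1999, 0.5657, 0.2423]), 'ee_rot': array([ 3.0963, -0.5311, -0.    ]), 'wrist_force': array([0.3048, 0.0774, 0.1007]), 'moment': array([-0.0201,  0.0079,  0.0241]), 'grip_force': 0.0, 'opening': 0.0853836252258698}
```

View pics/top1.png

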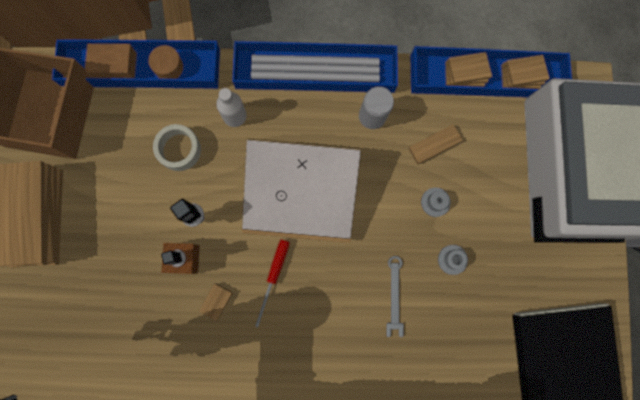

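View pics/side1.png

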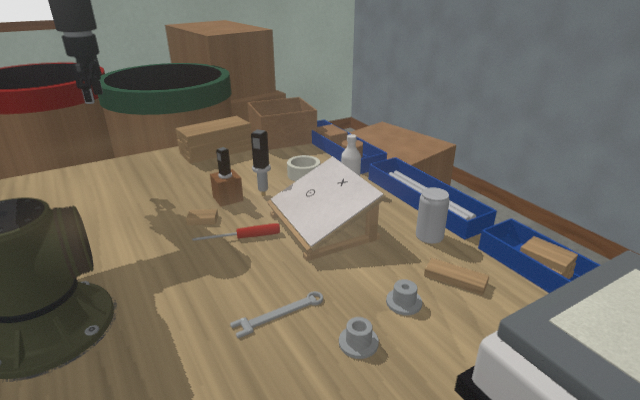

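The top view shows the small probe in its stand at about (178,258) and the larger look-alike at (187,212). The ring's dot is at (281,196) and the cross at (302,164). The near sleeve at (453,260) has the wider bore, and the slim one is at (436,202). Next I'll crop these for precision.

Run:
```python
import cv2,numpy as np
t=cv2.imread('pics/top1.png'); s=cv2.imread('pics/side1.png')
f=lambda im,x,y,w,h,k:cv2.resize(im[y:y+h,x:x+w],None,fx=k,fy=k,interpolation=cv2.INTER_CUBIC)
a=f(t,150,190,60,90,6.65)[:598]; b=f(s,195,120,80,90,5)
c=f(t,420,235,60,50,5); d=f(s,330,310,60,50,5)
W=np.zeros((600,800,3),np.uint8)
W[:300,:200]=f(t,155,190,50,75,4); W[300:,:300]=f(t,155,235,50,50,6)
W[:300,300:600]=f(t,428,235,50,50,6); W[300:,300:600]=f(s,335,310,50,50,6)
W[:300,600:]=f(t,261,166,50,75,4)[:300]; W[300:600,600:]=f(s,205,140,50,75,4)
cv2.imwrite('pics/crops.png',W)
```

```text
(no output)
```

View pics/crops.png

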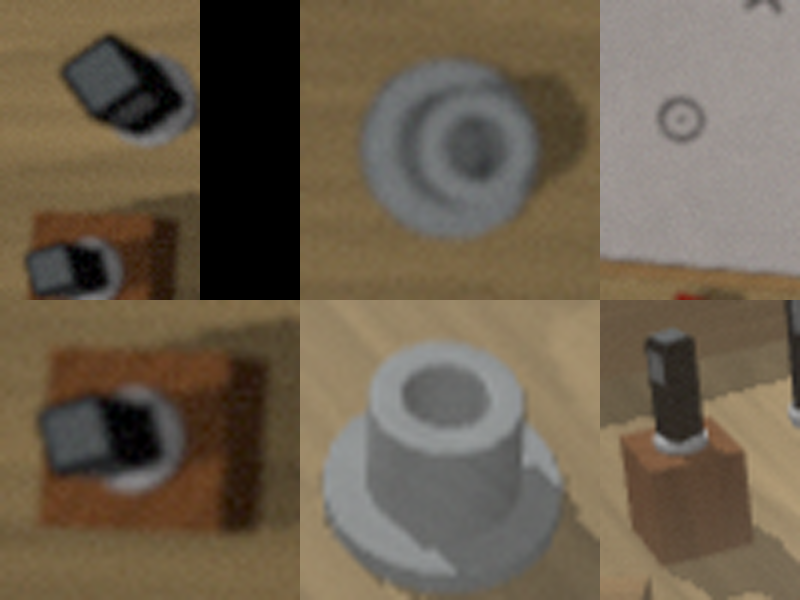

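```bash
cat > m.py <<'E'
from h import *
from scipy.optimize import least_squares
np.set_printoptions(precision=4,suppress=True)
im={c:cv2.imread(f'pics/{c}1.png') for c in('top','side')}
def tri(ps):
    A=[];b=[]
    for c,uv in ps.items():
        o,d=ray(c,uv); d=d/np.linalg.norm(d); M=np.eye(3)-np.outer(d,d); A.append(M); b.append(M@o)
    return np.linalg.lstsq(np.vstack(A),np.hstack(b),rcond=None)[0]
quads={}
for c,seed in(('top',(320,210)),('side',(330,210))):
    hsv=cv2.cvtColor(im[c],cv2.COLOR_BGR2HSV)
    m=((hsv[...,1]<45)&(hsv[...,2]>(115))).astype(np.uint8)
    m=cv2.morphologyEx(m,cv2.MORPH_OPEN,np.ones((3,3))); 
    n,l,st,_=cv2.connectedComponentsWithStats(m); k=l[seed[1],seed[0]]
    cs,_=cv2.findContours((l==k).astype(np.uint8),cv2.RETR_EXTERNAL,cv2.CHAIN_APPROX_NONE)
    h=cv2.convexHull(cs[0]); q=cv2.approxPolyDP(h,9,True)[:,0]; quads[c]=q; print(c,st[k],q.tolist())
# dot: dark centroid near ring
for c,p in(('top',(281,196)),('side',(310,193))):
    g=cv2.cvtColor(im[c],cv2.COLOR_BGR2GRAY).astype(float); x,y=p; w=g[y-9:y+10,x-9:x+10]; d=np.clip(np.median(w)-12-w,0,None)
    Y,X=np.mgrid[y-9:y+10,x-9:x+10]; print(c,'ring',(X*d).sum()/d.sum(),(Y*d).sum()/d.sum())
print('sleeve top',onz('top',(456.6,259.3),.04),'side',onz('side',(358.9,325.8),.04), proj('top',[.451,-.313,.04]))
hc=[(162-.4,252.4),(171.8,250.1),(173.8,260.8),(163.3,263.4)]
H=np.array([onz('top',p,.146) for p in hc]); print('handle',H,H.mean(0),[np.degrees(np.arctan2(*(H[(i+1)%4]-H[i])[1::-1])) for i in range(4)],[np.linalg.norm(H[(i+1)%4]-H[i]) for i in range(4)])
E
python3 m.py
```

```text
top [ 243  141  117   97 9696] [[247, 141], [358, 150], [349, 237], [243, 228]]
side [ 272  134  111  112 6190] [[354, 134], [382, 195], [310, 245], [272, 197], [290, 158]]
top ring 280.5484064942874 195.24052916416116
side ring 310.07173913043476 192.54565217391306
sleeve top [ 0.4495 -0.3202  0.04  ] side [ 0.4508 -0.3224  0.04  ] [[453.4034 258.5744]]
handle [[0.4513 0.2976 0.146 ]
 [0.4563 0.2776 0.146 ]
 [0.4354 0.2726 0.146 ]
 [0.4299 0.2931 0.146 ]] [0.4432 0.2853 0.146 ] [np.float64(-76.11723120514534), np.float64(-166.4565946498964), np.float64(105.0796978024625), np.float64(11.890150433717507)] [np.float64(0.02059396483237521), np.float64(0.02145733703677558), np.float64(0.021233464070000634), np.float64(0.0219137538515072)]
```

```bash
cat > p.py <<'E'
from m import *
# corners body: (high,left)=top px(247,141), (high,right)=(359,150),(low,right)=(350,238),(low,left)=(243,229)
loc=np.array([[.098,.118,0],[.098,-.118,0],[-.098,-.118,0],[-.098,.118,0]]); 
for ss in((.098,.118),(.118,.098)):
    loc=np.array([[a*ss[0],b*ss[1],0] for a,b in((1,1),(1,-1),(-1,-1),(-1,1))])
    Rb=lambda yaw:(R.from_euler('z',yaw)*R.from_euler('y',-np.radians(25)))
    obs_t=np.array([[246.5,141],[359,150],[349.8,237.5],[242.8,228.8]]); obs_s=np.array([[382.5,195],[310,245.3],[271.6,197]])
    def res(q):
        X=Rb(q[2]).apply(loc)+[q[0],q[1],.085]
        return np.r_[(proj('top',X)-obs_t).ravel(),(proj('side',X[1:])-obs_s).ravel()]
    s=least_squares(res,[.6,.02,0]); print(ss,s.x,np.degrees(s.x[2]),s.fun)
    q=s.x; RR=Rb(q[2]); n=RR.apply([0,0,1]); c=np.array([q[0],q[1],.085])
    for cam,uv in(('top',(280.6,195.2)),('side',(310.1,192.5))):
        o,d=ray(cam,uv); X=o+d*((c-o)@n)/(d@n); print(cam,X,RR.inv().apply(X-c))
print('tri dot',tri({'top':(280.6,195.2),'side':(310.1,192.5)}))
print('tri handle',tri({'top':(167.5,256.7),'side':(222,148.8)}))
E
python3 p.py | tail -9
```

```text
-1.7861 -0.0992  0.4822 -2.0058  1.3505]
top [0.5796 0.0693 0.0787] [-0.0149  0.0395 -0.    ]
side [0.5803 0.0687 0.0791] [-0.0141  0.039   0.    ]
(0.118, 0.098) [ 0.5931  0.0272 -0.0664] -3.806532077872928 [ 10.9084 -11.0069  -6.9644 -11.8963  -9.0256   6.5569   9.139    7.8232
   3.8425 -10.6855 -10.001    1.2711  -4.5483   9.4431]
top [0.5798 0.0693 0.0775] [-0.0177  0.0412 -0.    ]
side [0.5812 0.0702 0.0781] [-0.0162  0.0421  0.    ]
tri dot [0.58   0.069  0.0789]
tri handle [0.4436 0.2855 0.1454]
```

```bash
python3 p.py | sed -n '/(0.098/,/tri/p' | head -3
cat > go.py <<'E'
from h import *
np.set_printoptions(precision=4,suppress=True)
def down(yaw,n=(0,0,1)):   # tool z=-n, tool x ~ heading yaw (deg)
    z=-np.array(n,float); z/=np.linalg.norm(z); x=np.array([np.cos(np.radians(yaw)),np.sin(np.radians(yaw)),0]); x-=z*(x@z); x/=np.linalg.norm(x)
    return R.from_matrix(np.c_[x,np.cross(z,x),z])
def go(p,Rt,s=None):
    s=s or status.observe(); R0=R.from_rotvec(s['ee_rot'])
    d=R0.inv().apply(np.array(p)-s['tcp_pos'])/.5; r=(R0.inv()*Rt).as_rotvec()/np.pi
    print('t',round(s['t'],2),'tcp',s['tcp_pos'],'j',s['joints'],'F',s['wrist_force'],'open',s['opening']); print('MOVE t',d,'r',r,'mm',np.linalg.norm(d)*500,'deg',np.linalg.norm(r)*180)
E
python3 - <<'E'
from go import *
go([.4436,.2855,.24],down(13.4))
E
```

```text
(0.098, 0.118) [ 0.5903  0.0289 -0.0701] -4.01404712820596 [ 0.101  -1.1645  0.9281 -0.0742  0.0242  0.2756 -0.5019 -0.4315  0.3364
 -1.7861 -0.0992  0.4822 -2.0058  1.3505]
top [0.5796 0.0693 0.0787] [-0.0149  0.0395 -0.    ]
t 0.7 tcp [0.1999 0.5657 0.2423] j [ 1.5647  0.0402  0.0848 -0.     -1.6155 -0.3337] F [0.3048 0.0774 0.1007] open 0.0853836252258698
MOVE t [0.6462 0.3659 0.0045] r [ 0.      0.     -0.1826] mm 371.3370048196445 deg 32.86622878806373
```

>>> apply_moves([
  {"tx": 0.646, "ty": 0.366, "tz": 0.004, "rx": 0, "ry": 0, "rz": -0.1826},
  {"tx": 0.646, "ty": 0.366, "tz": 0.004, "rx": 0, "ry": 0, "rz": -0.1826},
  {"tx": 0.646, "ty": 0.366, "tz": 0.004, "rx": 0, "ry": 0, "rz": -0.1826},
  {"tx": 0.646, "ty": 0.366, "tz": 0.004, "rx": 0, "ry": 0, "rz": -0.1826},
  {"tx": 0.646, "ty": 0.366, "tz": 0.004, "rx": 0, "ry": 0, "rz": -0.1826},
  {"tx": 0.646, "ty": 0.366, "tz": 0.004, "rx": 0, "ry": 0, "rz": -0.1826},
  {"tx": 0.646, "ty": 0.366, "tz": 0.004, "rx": 0, "ry": 0, "rz": -0.1826},
  {"tx": 0.646, "ty": 0.366, "tz": 0.004, "rx": 0, "ry": 0, "rz": -0.1826},
], gripper=1)

```text
t: 1.37
tcp_pos: [0.4182, 0.3139, 0.2409]
ee_rot: [-3.119, -0.367, -0.001]
wrist_force: [1.8, 1.1, 0.1]
opening: 0.0854
grip_force: 0.0
```

Run:
```python
from go import *
go([.4436,.2855,.2],down(13.4))
```

```text
t 1.37 tcp [0.4182 0.3139 0.2409] j [ 1.0293 -0.1668 -0.1152  0.0001 -1.6215  0.7758] F [1.7592 1.0612 0.1314] open 0.08542975771598299
MOVE t [0.0362 0.0672 0.0818] r [-0.0002 -0.0002  0.0001] mm 55.954166909937165 deg 0.05651127396544087
```

>>> apply_moves([
  {"tx": 0.036, "ty": 0.067, "tz": 0.08},
  {"tx": 0.036, "ty": 0.067, "tz": 0.08},
  {"tx": 0.036, "ty": 0.067, "tz": 0.08},
  {"tx": 0.036, "ty": 0.067, "tz": 0.08},
  {"tx": 0.036, "ty": 0.067, "tz": 0.08},
  {"tx": 0.036, "ty": 0.067, "tz": 0.08},
  {"tx": 0.036, "ty": 0.067, "tz": 0.08},
  {"tx": 0.036, "ty": 0.067, "tz": 0.08},
])

```text
validation failed for argument at $.ro...
```

Run:
```python
from go import *
go([.4436,.2855,.105],down(13.4))
snap('side','s2.png'); snap('top','t2.png')
a=cv2.imread('pics/side1.png')
s=cv2.imread('pics/s2.png'); t=cv2.imread('pics/t2.png')
W=np.hstack([cv2.resize(s[60:210,170:320],(400,400)),cv2.resize(t[190:310,110:230],(400,400))]); cv2.imwrite('pics/c2.png',W)
```

```text
t 1.37 tcp [0.4182 0.3139 0.2409] j [ 1.0293 -0.1668 -0.1152  0.0001 -1.6215  0.7758] F [1.7592 1.0612 0.1314] open 0.08542975771598299
MOVE t [0.0361 0.0673 0.2718] r [-0.0002 -0.0002  0.0001] mm 141.17725761253504 deg 0.05651127396544087
```

View pics/c2.png

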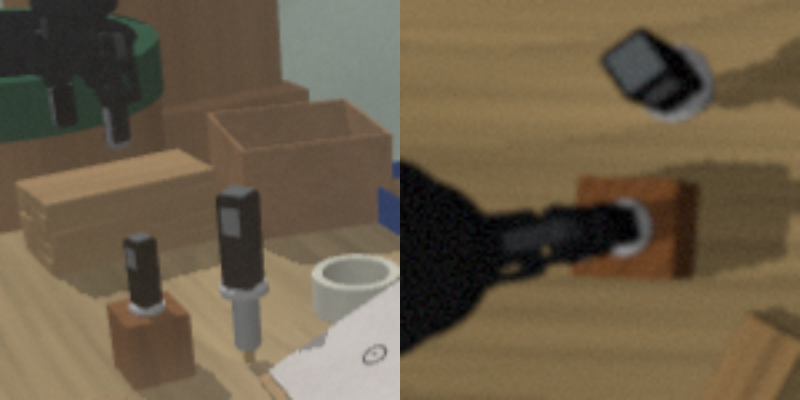

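The move was refused because the rotation keys were missing, so the gripper is still up and left of the stand. I'll resend it with all six keys.

>>> apply_moves([
  {"tx": 0.036, "ty": 0.067, "tz": 0.08, "rx": 0, "ry": 0, "rz": 0},
  {"tx": 0.036, "ty": 0.067, "tz": 0.08, "rx": 0, "ry": 0, "rz": 0},
  {"tx": 0.036, "ty": 0.067, "tz": 0.08, "rx": 0, "ry": 0, "rz": 0},
  {"tx": 0.036, "ty": 0.067, "tz": 0.08, "rx": 0, "ry": 0, "rz": 0},
  {"tx": 0.036, "ty": 0.067, "tz": 0.08, "rx": 0, "ry": 0, "rz": 0},
  {"tx": 0.036, "ty": 0.067, "tz": 0.08, "rx": 0, "ry": 0, "rz": 0},
  {"tx": 0.036, "ty": 0.067, "tz": 0.08, "rx": 0, "ry": 0, "rz": 0},
  {"tx": 0.036, "ty": 0.067, "tz": 0.08, "rx": 0, "ry": 0, "rz": 0},
])

```text
t: 2.13
tcp_pos: [0.4423, 0.288, 0.2013]
ee_rot: [-3.119, -0.368, -0.001]
wrist_force: [-0.2, 0.0, 0.2]
opening: 0.0858
grip_force: 0.0
```

Run:
```python
from go import *
go([.4436,.2855,.104],down(13.4))
```

```text
t 2.13 tcp [0.4423 0.288  0.2013] j [ 0.9587 -0.155  -0.1768  0.0002 -1.548   0.847 ] F [-0.1748  0.038   0.207 ] open 0.08581927369486934
MOVE t [0.0011 0.0056 0.1945] r [-0.0002 -0.0003  0.0003] mm 97.29472346451576 deg 0.08753936212938454
```

>>> apply_moves([
  {"tx": 0.001, "ty": 0.006, "tz": 0.05, "rx": 0, "ry": 0, "rz": 0},
  {"tx": 0.001, "ty": 0.006, "tz": 0.1, "rx": 0, "ry": 0, "rz": 0},
  {"tx": 0.001, "ty": 0.006, "tz": 0.15, "rx": 0, "ry": 0, "rz": 0},
  {"tx": 0.001, "ty": 0.006, "tz": 0.194, "rx": 0, "ry": 0, "rz": 0},
  {"tx": 0.001, "ty": 0.006, "tz": 0.194, "rx": 0, "ry": 0, "rz": 0},
  {"tx": 0.001, "ty": 0.006, "tz": 0.194, "rx": 0, "ry": 0, "rz": 0},
  {"tx": 0.001, "ty": 0.006, "tz": 0.194, "rx": 0, "ry": 0, "rz": 0},
  {"tx": 0.001, "ty": 0.006, "tz": 0.194, "rx": 0, "ry": 0, "rz": 0},
])

```text
t: 2.8
tcp_pos: [0.4445, 0.2853, 0.1058]
ee_rot: [-3.118, -0.367, -0.004]
wrist_force: [-0.2, 0.1, 0.3]
opening: 0.0856
grip_force: 0.0
```

Run:
```python
from go import *
go([.4436,.2855,.104],down(13.4))
snap('side','s3.png'); snap('top','t3.png')
s=cv2.imread('pics/s3.png'); t=cv2.imread('pics/t3.png')
W=np.hstack([cv2.resize(s[60:210,170:320],(400,400)),cv2.resize(t[190:310,110:230],(400,400))]); cv2.imwrite('pics/c3.png',W)
```

```text
t 2.8 tcp [0.4445 0.2853 0.1058] j [ 0.9524 -0.129  -0.328   0.0008 -1.3686  0.8525] F [-0.2077  0.1241  0.3373] open 0.0855524306203479
MOVE t [-0.0017 -0.0008  0.0037] r [-0.0005 -0.0009  0.0001] mm 2.0539012401097674 deg 0.19014749892471802
```

View pics/c3.png

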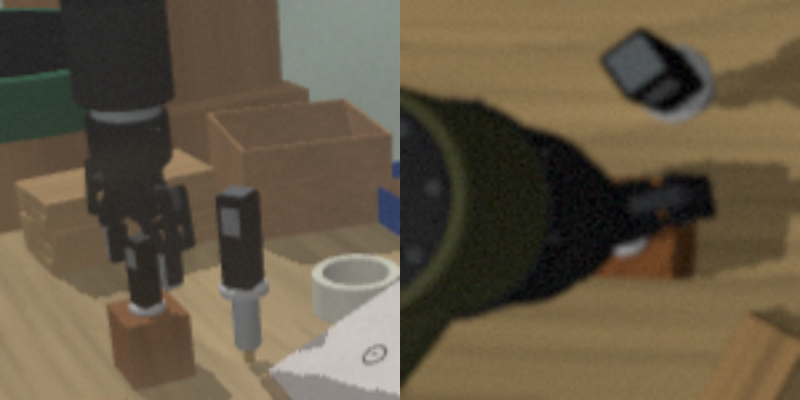

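In the left crop the fingers straddle the small probe's handle at about (145,265), clear of the big probe. Closing the gripper.

>>> apply_moves([
  {"tx": 0, "ty": 0, "tz": 0.0, "rx": 0, "ry": 0, "rz": 0},
  {"tx": 0, "ty": 0, "tz": 0, "rx": 0, "ry": 0, "rz": 0},
  {"tx": 0, "ty": 0, "tz": 0, "rx": 0, "ry": 0, "rz": 0},
  {"tx": 0, "ty": 0, "tz": 0, "rx": 0, "ry": 0, "rz": 0},
  {"tx": 0, "ty": 0, "tz": 0, "rx": 0, "ry": 0, "rz": 0},
  {"tx": 0, "ty": 0, "tz": 0, "rx": 0, "ry": 0, "rz": 0},
  {"tx": 0, "ty": 0, "tz": 0, "rx": 0, "ry": 0, "rz": 0},
  {"tx": 0, "ty": 0, "tz": 0, "rx": 0, "ry": 0, "rz": 0},
], gripper=0)

```text
t: 3.57
tcp_pos: [0.4437, 0.2851, 0.1037]
ee_rot: [-3.119, -0.367, -0.001]
wrist_force: [-0.3, 3.9, 0.7]
opening: 0.0233
grip_force: 60.3
```

Run:
```python
from go import *
go([.4436,.2855,.104],down(13.4)); print(status.observe()['grip_force'],status.observe()['moment'])
```

```text
t 3.57 tcp [0.4437 0.2851 0.1037] j [ 0.9526 -0.1279 -0.3305 -0.0005 -1.3671  0.8525] F [-0.3148  3.8524  0.7118] open 0.023349991588784452
MOVE t [ 0.     -0.0009 -0.0007] r [-0.0003 -0.0002  0.0001] mm 0.5570543371159944 deg 0.07013298299488598
60.27074217796326 [1.3588 0.3325 0.0655]
```

>>> apply_moves([
  {"tx": 0, "ty": 0, "tz": -0.03, "rx": 0, "ry": 0, "rz": 0},
  {"tx": 0, "ty": 0, "tz": -0.06, "rx": 0, "ry": 0, "rz": 0},
  {"tx": 0, "ty": 0, "tz": -0.1, "rx": 0, "ry": 0, "rz": 0},
  {"tx": 0, "ty": 0, "tz": -0.15, "rx": 0, "ry": 0, "rz": 0},
  {"tx": 0, "ty": 0, "tz": -0.2, "rx": 0, "ry": 0, "rz": 0},
  {"tx": 0, "ty": 0, "tz": -0.23, "rx": 0, "ry": 0, "rz": 0},
  {"tx": 0, "ty": 0, "tz": -0.23, "rx": 0, "ry": 0, "rz": 0},
  {"tx": 0, "ty": 0, "tz": -0.23, "rx": 0, "ry": 0, "rz": 0},
])

```text
t: 4.23
tcp_pos: [0.4437, 0.2843, 0.2183]
ee_rot: [3.12, 0.366, -0.0]
wrist_force: [-0.5, 0.4, -1.9]
opening: 0.0237
grip_force: 60.1
```

Run:
```python
from go import *
go([.450,-.3205,.2],down(13.4)); print(status.observe()['moment'])
```

```text
t 4.23 tcp [0.4437 0.2843 0.2183] j [ 0.9519 -0.1565 -0.147  -0.0001 -1.5805  0.8525] F [-0.4607  0.3729 -1.8608] open 0.023670550808764953
MOVE t [-0.2677  1.1797  0.0367] r [ 0.      0.0001 -0.0001] mm 605.112434504723 deg 0.021980174523721738
[ 0.0039  0.0429 -0.0056]
```

>>> apply_moves([
  {"tx": -0.21, "ty": 0.93, "tz": 0, "rx": 0, "ry": 0, "rz": 0},
  {"tx": -0.21, "ty": 0.93, "tz": 0, "rx": 0, "ry": 0, "rz": 0},
  {"tx": -0.21, "ty": 0.93, "tz": 0, "rx": 0, "ry": 0, "rz": 0},
  {"tx": -0.21, "ty": 0.93, "tz": 0, "rx": 0, "ry": 0, "rz": 0},
  {"tx": -0.21, "ty": 0.93, "tz": 0, "rx": 0, "ry": 0, "rz": 0},
  {"tx": -0.21, "ty": 0.93, "tz": 0, "rx": 0, "ry": 0, "rz": 0},
  {"tx": -0.21, "ty": 0.93, "tz": 0, "rx": 0, "ry": 0, "rz": 0},
  {"tx": -0.21, "ty": 0.93, "tz": 0, "rx": 0, "ry": 0, "rz": 0},
])

```text
t: 4.9
tcp_pos: [0.4463, -0.0508, 0.2166]
ee_rot: [3.12, 0.367, -0.004]
wrist_force: [1.5, 0.9, -0.1]
opening: 0.0237
grip_force: 60.1
```

Run:
```python
from go import *
go([.450,-.3205,.16],down(13.4)); print(status.observe()['moment'])
```

```text
t 4.9 tcp [ 0.4463 -0.0508  0.2166] j [ 0.3389 -0.3733 -0.3257 -0.0005 -1.6211  1.4662] F [ 1.4786  0.9301 -0.1234] open 0.02367220336787015
MOVE t [-0.1178  0.5263  0.1134] r [-0.0001  0.0008  0.0001] mm 275.5629583695409 deg 0.15516970992462648
[ 0.0208 -0.249   0.0548]
```

>>> apply_moves([
  {"tx": -0.118, "ty": 0.526, "tz": 0.1, "rx": 0, "ry": 0, "rz": 0},
  {"tx": -0.118, "ty": 0.526, "tz": 0.1, "rx": 0, "ry": 0, "rz": 0},
  {"tx": -0.118, "ty": 0.526, "tz": 0.1, "rx": 0, "ry": 0, "rz": 0},
  {"tx": -0.118, "ty": 0.526, "tz": 0.1, "rx": 0, "ry": 0, "rz": 0},
  {"tx": -0.118, "ty": 0.526, "tz": 0.1, "rx": 0, "ry": 0, "rz": 0},
  {"tx": -0.118, "ty": 0.526, "tz": 0.1, "rx": 0, "ry": 0, "rz": 0},
  {"tx": -0.118, "ty": 0.526, "tz": 0.1, "rx": 0, "ry": 0, "rz": 0},
  {"tx": -0.118, "ty": 0.526, "tz": 0.1, "rx": 0, "ry": 0, "rz": 0},
])

```text
t: 5.57
tcp_pos: [0.4486, -0.3216, 0.1637]
ee_rot: [-3.118, -0.358, 0.011]
wrist_force: [-1.0, 1.7, -2.3]
opening: 0.0236
grip_force: 59.9
```

Run:
```python
from go import *
go([.450,-.3205,.16],down(13.4)); print(status.observe()['moment'])
s=status.observe(); R0=R.from_rotvec(s['ee_rot']); tip=s['tcp_pos']+R0.apply([0,0,.0907]); bar=s['tcp_pos']+R0.apply([0,0,.0787]);col=s['tcp_pos']+R0.apply([0,0,.0337])
snap('side','s4.png'); snap('top','t4.png')
for c in('side','top'): print(c,proj(c,[tip,bar,col]))
print('sleeve side',proj('side',[.450,-.3205,.04]))
s=cv2.imread('pics/s4.png'); t=cv2.imread('pics/t4.png')
W=np.hstack([cv2.resize(s[265:365,310:410],(500,500),interpolation=2),cv2.resize(t[220:280,420:480],(300,300),interpolation=2).repeat(1,0) if 0 else cv2.copyMakeBorder(cv2.resize(t[220:280,420:480],(300,300),interpolation=2),0,200,0,0,0)]); cv2.imwrite('pics/c4.png',W)
```

```text
t 5.57 tcp [ 0.4486 -0.3216  0.1637] j [-0.258  -0.0761 -0.1725 -0.0001 -1.4822  2.0577] F [-0.995   1.7373 -2.3071] open 0.023648179632044918
MOVE t [ 0.0032 -0.0014  0.0074] r [-0.0012  0.0022 -0.0016] mm 4.108551149218105 deg 0.5330383171980986
[ 0.1792  0.0893 -0.0017]
side [[357.8601 310.9163]
 [358.1951 305.24  ]
 [359.5012 283.1332]]
top [[461.8264 259.7132]
 [463.6116 259.558 ]
 [470.6739 258.9425]]
sleeve side [[357.8403 325.2604]]
```

View pics/c4.png

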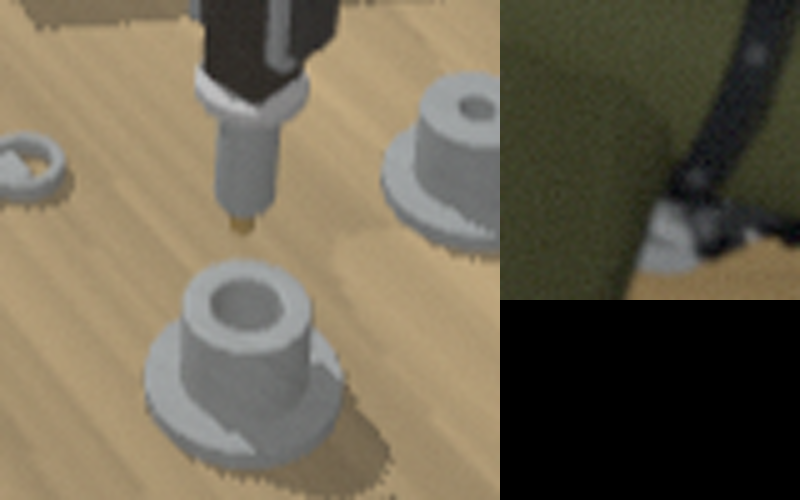

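The side crop shows the plunger tip at about (358,311), within half a pixel of the prediction, and the wide sleeve's rim centred at (359,326). The probe hangs straight over it. I'm fine-aligning to (0.4503, -0.3213) and starting down.

Run:
```python
from go import *
go([.4503,-.3213,.125],down(13.4)); print(status.observe()['moment'])
```

```text
t 5.67 tcp [ 0.4498 -0.3188  0.1657] j [-0.2526 -0.0806 -0.1731 -0.0006 -1.4833  2.0548] F [-0.3109  0.5891 -1.7871] open 0.023375528260112497
MOVE t [0.0002 0.0053 0.0813] r [-0.0009  0.0013 -0.0008] mm 40.74774045966602 deg 0.32105121114441276
[ 0.0433 -0.0459  0.0102]
```

>>> apply_moves([
  {"tx": 0, "ty": 0.0045, "tz": 0, "rx": 0, "ry": 0, "rz": 0},
  {"tx": 0, "ty": 0.0045, "tz": 0.02, "rx": 0, "ry": 0, "rz": 0},
  {"tx": 0, "ty": 0.0045, "tz": 0.04, "rx": 0, "ry": 0, "rz": 0},
  {"tx": 0, "ty": 0.0045, "tz": 0.06, "rx": 0, "ry": 0, "rz": 0},
  {"tx": 0, "ty": 0.0045, "tz": 0.08, "rx": 0, "ry": 0, "rz": 0},
  {"tx": 0, "ty": 0.0045, "tz": 0.08, "rx": 0, "ry": 0, "rz": 0},
  {"tx": 0, "ty": 0.0045, "tz": 0.08, "rx": 0, "ry": 0, "rz": 0},
  {"tx": 0, "ty": 0.0045, "tz": 0.08, "rx": 0, "ry": 0, "rz": 0},
])

```text
t: 6.33
tcp_pos: [0.4519, -0.3206, 0.1289]
ee_rot: [3.119, 0.367, 0.0]
wrist_force: [0.1, -0.3, -2.0]
opening: 0.0231
grip_force: 60.0
```

Run:
```python
from go import *
go([.4503,-.3213,.104],down(13.4)); S=status.observe();print(S['moment'])
s=S; R0=R.from_rotvec(s['ee_rot']); bar=s['tcp_pos']+R0.apply([0,0,.0787])
s=cv2.cvtColor(snap('side','s5.png'),cv2.COLOR_RGB2BGR); print(proj('side',[bar]))
cv2.imwrite('pics/c5.png',cv2.resize(s[285:355,325:395],(560,560),interpolation=2))
```

```text
t 6.33 tcp [ 0.4519 -0.3206  0.1289] j [-0.2542 -0.0662 -0.2271  0.0005 -1.4096  2.059 ] F [ 0.0992 -0.2551 -1.9713] open 0.02312557277647426
MOVE t [-0.0034  0.0006  0.0498] r [ 0.0002 -0.      0.0001] mm 24.98207151710297 deg 0.0409632033024149
[-0.0665  0.0226 -0.0006]
[[359.0649 320.2748]]
```

View pics/c5.png

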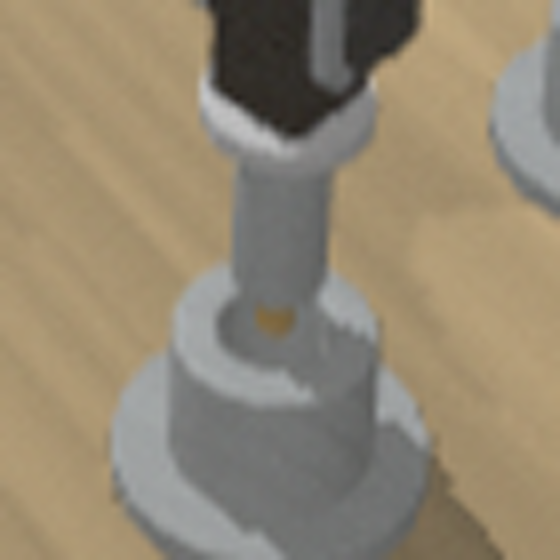

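>>> apply_moves([
  {"tx": -0.002, "ty": 0, "tz": 0, "rx": 0, "ry": 0, "rz": 0},
  {"tx": -0.002, "ty": 0, "tz": 0.008, "rx": 0, "ry": 0, "rz": 0},
  {"tx": -0.002, "ty": 0, "tz": 0.016, "rx": 0, "ry": 0, "rz": 0},
  {"tx": -0.002, "ty": 0, "tz": 0.024, "rx": 0, "ry": 0, "rz": 0},
  {"tx": -0.002, "ty": 0, "tz": 0.032, "rx": 0, "ry": 0, "rz": 0},
  {"tx": -0.002, "ty": 0, "tz": 0.04, "rx": 0, "ry": 0, "rz": 0},
  {"tx": -0.002, "ty": 0, "tz": 0.04, "rx": 0, "ry": 0, "rz": 0},
  {"tx": -0.002, "ty": 0, "tz": 0.04, "rx": 0, "ry": 0, "rz": 0},
])

```text
t: 7.05
tcp_pos: [0.4506, -0.3208, 0.1082]
ee_rot: [-3.12, -0.366, 0.001]
wrist_force: [-0.3, -1.0, -2.1]
opening: 0.0233
grip_force: 60.0
```

Run:
```python
from go import *
go([.4503,-.3213,.0947],down(13.4)); S=status.observe();print(S['moment'])
```

```text
t 7.05 tcp [ 0.4506 -0.3208  0.1082] j [-0.2554 -0.0582 -0.2575  0.0002 -1.3722  2.06  ] F [-0.3182 -1.0211 -2.0632] open 0.02326675247018003
MOVE t [-0.0007  0.0009  0.027 ] r [-0.0001  0.0002 -0.    ] mm 13.507095483301105 deg 0.04122387851418107
[-0.0622  0.0565  0.0239]
```

>>> apply_moves([
  {"tx": 0, "ty": 0, "tz": 0.005, "rx": 0, "ry": 0, "rz": 0},
  {"tx": 0, "ty": 0, "tz": 0.01, "rx": 0, "ry": 0, "rz": 0},
  {"tx": 0, "ty": 0, "tz": 0.015, "rx": 0, "ry": 0, "rz": 0},
  {"tx": 0, "ty": 0, "tz": 0.02, "rx": 0, "ry": 0, "rz": 0},
  {"tx": 0, "ty": 0, "tz": 0.025, "rx": 0, "ry": 0, "rz": 0},
  {"tx": 0, "ty": 0, "tz": 0.025, "rx": 0, "ry": 0, "rz": 0},
  {"tx": 0, "ty": 0, "tz": 0.025, "rx": 0, "ry": 0, "rz": 0},
  {"tx": 0, "ty": 0, "tz": 0.025, "rx": 0, "ry": 0, "rz": 0},
])

```text
t: 7.72
tcp_pos: [0.4508, -0.3208, 0.0964]
ee_rot: [3.12, 0.367, 0.0]
wrist_force: [-0.4, 0.8, 1.4]
opening: 0.0229
grip_force: 60.4
```

Run:
```python
from go import *
go([.4503,-.3213,.0947],down(13.4)); S=status.observe();print(S['moment'])
```

```text
t 7.72 tcp [ 0.4508 -0.3208  0.0964] j [-0.2553 -0.0521 -0.2734  0.0002 -1.3491  2.06  ] F [-0.3722  0.8313  1.4229] open 0.02293178358744322
MOVE t [-0.0013  0.0007  0.0035] r [ 0.0001 -0.0001  0.    ] mm 1.8877497487663204 deg 0.021873176145627553
[ 0.4144  0.2364 -0.021 ]
```

>>> apply_moves([
  {"tx": 0, "ty": 0, "tz": 0.0025, "rx": 0, "ry": 0, "rz": 0},
  {"tx": 0, "ty": 0, "tz": 0.0025, "rx": 0, "ry": 0, "rz": 0},
  {"tx": 0, "ty": 0, "tz": 0.0025, "rx": 0, "ry": 0, "rz": 0},
  {"tx": 0, "ty": 0, "tz": 0.0025, "rx": 0, "ry": 0, "rz": 0},
  {"tx": 0, "ty": 0, "tz": 0.0025, "rx": 0, "ry": 0, "rz": 0},
  {"tx": 0, "ty": 0, "tz": 0.0025, "rx": 0, "ry": 0, "rz": 0},
  {"tx": 0, "ty": 0, "tz": 0.0025, "rx": 0, "ry": 0, "rz": 0},
  {"tx": 0, "ty": 0, "tz": 0.0025, "rx": 0, "ry": 0, "rz": 0},
])

```text
t: 8.38
tcp_pos: [0.4508, -0.3208, 0.0949]
ee_rot: [3.12, 0.366, 0.0]
wrist_force: [-0.0, 0.9, 2.9]
opening: 0.0235
grip_force: 60.7
```

>>> apply_moves([
  {"tx": 0, "ty": 0, "tz": 0, "rx": 0, "ry": 0, "rz": 0},
  {"tx": 0, "ty": 0, "tz": 0, "rx": 0, "ry": 0, "rz": 0},
  {"tx": 0, "ty": 0, "tz": 0, "rx": 0, "ry": 0, "rz": 0},
  {"tx": 0, "ty": 0, "tz": 0, "rx": 0, "ry": 0, "rz": 0},
  {"tx": 0, "ty": 0, "tz": 0, "rx": 0, "ry": 0, "rz": 0},
  {"tx": 0, "ty": 0, "tz": 0, "rx": 0, "ry": 0, "rz": 0},
  {"tx": 0, "ty": 0, "tz": 0, "rx": 0, "ry": 0, "rz": 0},
  {"tx": 0, "ty": 0, "tz": 0, "rx": 0, "ry": 0, "rz": 0},
])

```text
t: 9.05
tcp_pos: [0.4508, -0.3208, 0.0948]
ee_rot: [3.12, 0.367, 0.0]
wrist_force: [-0.0, 1.0, 1.7]
opening: 0.0231
grip_force: 60.7
```

>>> apply_moves([
  {"tx": 0, "ty": 0, "tz": 0, "rx": 0, "ry": 0, "rz": 0},
  {"tx": 0, "ty": 0, "tz": 0, "rx": 0, "ry": 0, "rz": 0},
  {"tx": 0, "ty": 0, "tz": 0, "rx": 0, "ry": 0, "rz": 0},
  {"tx": 0, "ty": 0, "tz": 0, "rx": 0, "ry": 0, "rz": 0},
  {"tx": 0, "ty": 0, "tz": 0, "rx": 0, "ry": 0, "rz": 0},
  {"tx": 0, "ty": 0, "tz": 0, "rx": 0, "ry": 0, "rz": 0},
  {"tx": 0, "ty": 0, "tz": 0, "rx": 0, "ry": 0, "rz": 0},
  {"tx": 0, "ty": 0, "tz": 0, "rx": 0, "ry": 0, "rz": 0},
])

```text
t: 9.72
tcp_pos: [0.4508, -0.3208, 0.0948]
ee_rot: [3.12, 0.367, 0.0]
wrist_force: [0.6, 1.0, 3.1]
opening: 0.0233
grip_force: 60.6
```

Run:
```python
from go import *
go([.4503,-.3213,.22],down(13.4)); S=status.observe();print(S['moment'])
```

```text
t 9.72 tcp [ 0.4508 -0.3208  0.0948] j [-0.2553 -0.0511 -0.2754  0.0001 -1.3464  2.06  ] F [0.5947 0.9889 3.1471] open 0.023251819614958348
MOVE t [-0.0012  0.0008 -0.2503] r [0. 0. 0.] mm 125.1634647971404 deg 0.007696754301656216
[ 0.404  -0.0643  0.0297]
```

>>> apply_moves([
  {"tx": 0, "ty": 0, "tz": -0.02, "rx": 0, "ry": 0, "rz": 0},
  {"tx": 0, "ty": 0, "tz": -0.05, "rx": 0, "ry": 0, "rz": 0},
  {"tx": 0, "ty": 0, "tz": -0.1, "rx": 0, "ry": 0, "rz": 0},
  {"tx": 0, "ty": 0, "tz": -0.15, "rx": 0, "ry": 0, "rz": 0},
  {"tx": 0, "ty": 0, "tz": -0.2, "rx": 0, "ry": 0, "rz": 0},
  {"tx": 0, "ty": 0, "tz": -0.25, "rx": 0, "ry": 0, "rz": 0},
  {"tx": 0, "ty": 0, "tz": -0.25, "rx": 0, "ry": 0, "rz": 0},
  {"tx": 0, "ty": 0, "tz": -0.25, "rx": 0, "ry": 0, "rz": 0},
])

```text
t: 10.38
tcp_pos: [0.4511, -0.3209, 0.2213]
ee_rot: [3.119, 0.366, 0.003]
wrist_force: [-0.2, -0.3, -2.3]
opening: 0.0234
grip_force: 60.1
```

```bash
cat >> go.py <<'E'
yaw=-.0701; n=np.array([-np.sin(np.radians(25))*np.cos(yaw),-np.sin(np.radians(25))*np.sin(yaw),np.cos(np.radians(25))]); dot=np.array([.580,.069,.0789]); L=.0907
RP=down(13.4,n)
E
python3 - <<'E'
from go import *
print(n,dot+n*(L+.06)); go(dot+n*(L+.06),RP)
E
```

```text
[-0.4216  0.0296  0.9063] [0.5165 0.0735 0.2155]
t 10.38 tcp [ 0.4511 -0.3209  0.2213] j [-0.2555 -0.0866 -0.0779 -0.     -1.5773  2.0601] F [-0.2474 -0.3052 -2.2966] open 0.02336244937082986
MOVE t [ 0.3099 -0.737   0.0115] r [-0.0432  0.1313 -0.0092] mm 399.78781256229973 deg 24.930786794106673
```

>>> apply_moves([
  {"tx": 0.31, "ty": -0.737, "tz": 0.01, "rx": -0.0432, "ry": 0.1313, "rz": -0.0092},
  {"tx": 0.31, "ty": -0.737, "tz": 0.01, "rx": -0.0432, "ry": 0.1313, "rz": -0.0092},
  {"tx": 0.31, "ty": -0.737, "tz": 0.01, "rx": -0.0432, "ry": 0.1313, "rz": -0.0092},
  {"tx": 0.31, "ty": -0.737, "tz": 0.01, "rx": -0.0432, "ry": 0.1313, "rz": -0.0092},
  {"tx": 0.31, "ty": -0.737, "tz": 0.01, "rx": -0.0432, "ry": 0.1313, "rz": -0.0092},
  {"tx": 0.31, "ty": -0.737, "tz": 0.01, "rx": -0.0432, "ry": 0.1313, "rz": -0.0092},
  {"tx": 0.31, "ty": -0.737, "tz": 0.01, "rx": -0.0432, "ry": 0.1313, "rz": -0.0092},
  {"tx": 0.31, "ty": -0.737, "tz": 0.01, "rx": -0.0432, "ry": 0.1313, "rz": -0.0092},
])

```text
t: 11.05
tcp_pos: [0.5038, 0.0078, 0.2142]
ee_rot: [2.961, 0.393, 0.644]
wrist_force: [1.3, -1.2, -1.0]
opening: 0.0235
grip_force: 60.0
```

Run:
```python
from go import *
go(dot+n*(L+.03),RP)
```

```text
t 11.05 tcp [0.5038 0.0078 0.2142] j [ 0.5945 -0.6479 -0.6623  0.2789 -1.2201  1.1884] F [ 1.2632 -1.2358 -1.0093] open 0.023537800709999376
MOVE t [ 0.0584 -0.1202  0.0644] r [-0.0005  0.0009  0.0002] mm 74.16569442800605 deg 0.18830845482687514
```

>>> apply_moves([
  {"tx": 0.0584, "ty": -0.12, "tz": 0.03, "rx": -0.0005, "ry": 0.0009, "rz": 0},
  {"tx": 0.0584, "ty": -0.12, "tz": 0.03, "rx": -0.0005, "ry": 0.0009, "rz": 0},
  {"tx": 0.0584, "ty": -0.12, "tz": 0.03, "rx": -0.0005, "ry": 0.0009, "rz": 0},
  {"tx": 0.0584, "ty": -0.12, "tz": 0.05, "rx": -0.0005, "ry": 0.0009, "rz": 0},
  {"tx": 0.0584, "ty": -0.12, "tz": 0.05, "rx": -0.0005, "ry": 0.0009, "rz": 0},
  {"tx": 0.0584, "ty": -0.12, "tz": 0.05, "rx": -0.0005, "ry": 0.0009, "rz": 0},
  {"tx": 0.0584, "ty": -0.12, "tz": 0.05, "rx": -0.0005, "ry": 0.0009, "rz": 0},
  {"tx": 0.0584, "ty": -0.12, "tz": 0.05, "rx": -0.0005, "ry": 0.0009, "rz": 0},
])

```text
t: 11.72
tcp_pos: [0.5273, 0.0698, 0.1967]
ee_rot: [2.959, 0.389, 0.65]
wrist_force: [-0.4, -0.0, -0.7]
opening: 0.0234
grip_force: 60.1
```

>>> apply_moves([
  {"tx": 0, "ty": 0, "tz": 0, "rx": 0, "ry": 0, "rz": 0},
  {"tx": 0, "ty": 0, "tz": 0, "rx": 0, "ry": 0, "rz": 0},
  {"tx": 0, "ty": 0, "tz": 0, "rx": 0, "ry": 0, "rz": 0},
  {"tx": 0, "ty": 0, "tz": 0, "rx": 0, "ry": 0, "rz": 0},
  {"tx": 0, "ty": 0, "tz": 0, "rx": 0, "ry": 0, "rz": 0},
  {"tx": 0, "ty": 0, "tz": 0, "rx": 0, "ry": 0, "rz": 0},
  {"tx": 0, "ty": 0, "tz": 0, "rx": 0, "ry": 0, "rz": 0},
  {"tx": 0, "ty": 0, "tz": 0, "rx": 0, "ry": 0, "rz": 0},
])

```text
t: 12.38
tcp_pos: [0.5272, 0.0708, 0.1963]
ee_rot: [2.959, 0.392, 0.65]
wrist_force: [-0.5, -0.6, -0.8]
opening: 0.0229
grip_force: 60.1
```

Run:
```python
from go import *
go(dot+n*(L+.005),RP)
s=status.observe(); R0=R.from_rotvec(s['ee_rot']); P=[s['tcp_pos']+R0.apply([0,0,k]) for k in(L,.0787,.0337)]
im={}
for c in('side','top'): print(c,proj(c,P),'dot',proj(c,dot)); snap(c,c+'6.png'); im[c]=cv2.imread('pics/'+c+'6.png')
u,v=proj('side',dot)[0].astype(int); a=cv2.resize(im['side'][v-50:v+30,u-40:u+40],(480,480),interpolation=2)
u,v=proj('top',dot)[0].astype(int); b=cv2.resize(im['top'][v-30:v+30,u-20:u+20],(320,480),interpolation=2)
cv2.imwrite('pics/c6.png',np.hstack([a,b])); print('crop origins',proj('side',dot)[0].astype(int)-[40,50],[u-20,v-30])
```

```text
t 12.38 tcp [0.5272 0.0708 0.1963] j [ 0.6991 -0.5469 -0.6518  0.3271 -1.1623  1.0502] F [-0.5202 -0.5954 -0.8186] open 0.022885233880210645
MOVE t [-0.0023 -0.0048  0.0661] r [ 0.0002 -0.0003  0.0001] mm 33.13825412443048 deg 0.06464351293122206
side [[304.5871 180.9286]
 [302.5308 177.201 ]
 [294.5558 162.7444]] dot [[309.9133 192.5334]]
top [[280.221  199.3931]
 [279.734  201.1107]
 [277.8057 207.9145]] dot [[280.7241 194.9917]]
crop origins [269 142] [np.int64(260), np.int64(164)]
```

View pics/c6.png

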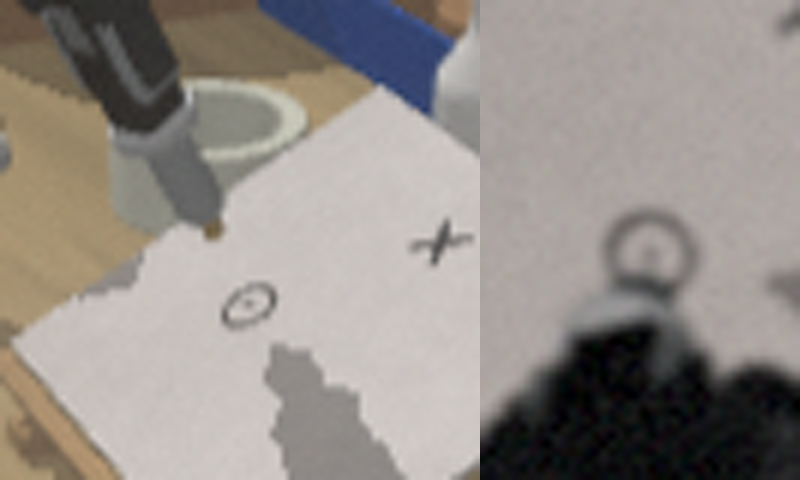

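The side crop shows the tip at (304,181), matching the prediction of (304.6,180.9), with the ring's dot at (310,192.5) and the cross well away at (342,182). The barrel lies along the predicted normal. I'll approach the dot along that normal.

>>> apply_moves([
  {"tx": -0.0023, "ty": -0.0048, "tz": 0.0, "rx": 0, "ry": 0, "rz": 0},
  {"tx": -0.0023, "ty": -0.0048, "tz": 0.02, "rx": 0, "ry": 0, "rz": 0},
  {"tx": -0.0023, "ty": -0.0048, "tz": 0.04, "rx": 0, "ry": 0, "rz": 0},
  {"tx": -0.0023, "ty": -0.0048, "tz": 0.06, "rx": 0, "ry": 0, "rz": 0},
  {"tx": -0.0023, "ty": -0.0048, "tz": 0.066, "rx": 0, "ry": 0, "rz": 0},
  {"tx": -0.0023, "ty": -0.0048, "tz": 0.066, "rx": 0, "ry": 0, "rz": 0},
  {"tx": -0.0023, "ty": -0.0048, "tz": 0.066, "rx": 0, "ry": 0, "rz": 0},
  {"tx": -0.0023, "ty": -0.0048, "tz": 0.066, "rx": 0, "ry": 0, "rz": 0},
])

```text
t: 13.15
tcp_pos: [0.5398, 0.0718, 0.1661]
ee_rot: [2.958, 0.391, 0.651]
wrist_force: [0.3, 0.8, -2.2]
opening: 0.0234
grip_force: 60.1
```

>>> apply_moves([
  {"tx": 0, "ty": 0, "tz": 0, "rx": 0, "ry": 0, "rz": 0},
  {"tx": 0, "ty": 0, "tz": 0, "rx": 0, "ry": 0, "rz": 0},
  {"tx": 0, "ty": 0, "tz": 0, "rx": 0, "ry": 0, "rz": 0},
  {"tx": 0, "ty": 0, "tz": 0, "rx": 0, "ry": 0, "rz": 0},
  {"tx": 0, "ty": 0, "tz": 0, "rx": 0, "ry": 0, "rz": 0},
  {"tx": 0, "ty": 0, "tz": 0, "rx": 0, "ry": 0, "rz": 0},
  {"tx": 0, "ty": 0, "tz": 0, "rx": 0, "ry": 0, "rz": 0},
  {"tx": 0, "ty": 0, "tz": 0, "rx": 0, "ry": 0, "rz": 0},
])

```text
t: 13.82
tcp_pos: [0.5396, 0.0718, 0.1657]
ee_rot: [2.959, 0.392, 0.65]
wrist_force: [-0.6, -0.7, -1.9]
opening: 0.0232
grip_force: 60.1
```

Run:
```python
from go import *
fs=[]
for i in range(6):   # camera calls advance time: average force; last picture kept
    snap('side','side7.png'); fs.append(status.observe()['wrist_force'])
f=np.mean(fs,0); print('Fmean',f,'n.F',f@n)
go(dot+n*(L-.006),RP)
s=status.observe(); R0=R.from_rotvec(s['ee_rot']); P=[s['tcp_pos']+R0.apply([0,0,k]) for k in(L,.0787,.0337)]
print(proj('side',P),'dot',proj('side',dot))
im=cv2.imread('pics/side7.png'); u,v=proj('side',dot)[0].astype(int); print(u-25,v-35)
cv2.imwrite('pics/c7.png',cv2.resize(im[v-35:v+15,u-25:u+25],(600,600),interpolation=2))
```

```text
Fmean [-0.1831  0.1166 -1.7702] n.F -1.5236597330200234
t 14.12 tcp [0.5396 0.0718 0.1657] j [ 0.6781 -0.5035 -0.681   0.3319 -1.0868  1.0459] F [-0.2448  0.5321 -2.4932] open 0.02334398956205174
MOVE t [ 0.     -0.0002  0.0221] r [ 0.0002 -0.0003  0.    ] mm 11.036309740284647 deg 0.0663544409292535
[[309.1463 191.0362]
 [307.1621 187.4521]
 [299.4722 173.5626]] dot [[309.9133 192.5334]]
284 157
```

View pics/c7.png

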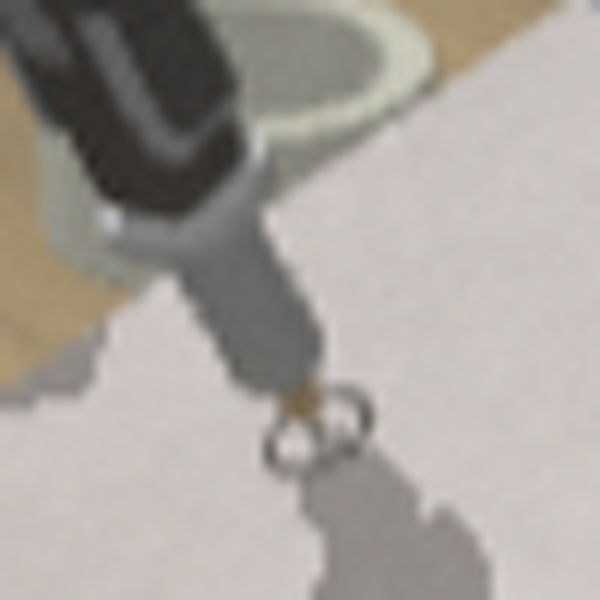

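The tip hovers about 5 mm off at (308.9,191.3), heading into the ring centred at (310.1,192.5). The zeroing press showed the geometry and force agree, so I'll press 11 mm along the normal, gently.

>>> apply_moves([
  {"tx": 0, "ty": 0, "tz": 0.003, "rx": 0, "ry": 0, "rz": 0},
  {"tx": 0, "ty": 0, "tz": 0.006, "rx": 0, "ry": 0, "rz": 0},
  {"tx": 0, "ty": 0, "tz": 0.009, "rx": 0, "ry": 0, "rz": 0},
  {"tx": 0, "ty": 0, "tz": 0.012, "rx": 0, "ry": 0, "rz": 0},
  {"tx": 0, "ty": 0, "tz": 0.015, "rx": 0, "ry": 0, "rz": 0},
  {"tx": 0, "ty": 0, "tz": 0.018, "rx": 0, "ry": 0, "rz": 0},
  {"tx": 0, "ty": 0, "tz": 0.02, "rx": 0, "ry": 0, "rz": 0},
  {"tx": 0, "ty": 0, "tz": 0.02, "rx": 0, "ry": 0, "rz": 0},
])

```text
t: 14.78
tcp_pos: [0.5439, 0.0715, 0.1567]
ee_rot: [2.959, 0.391, 0.65]
wrist_force: [-2.5, 1.2, -0.3]
opening: 0.0231
grip_force: 60.3
```

>>> apply_moves([
  {"tx": 0, "ty": 0, "tz": 0, "rx": 0, "ry": 0, "rz": 0},
  {"tx": 0, "ty": 0, "tz": 0, "rx": 0, "ry": 0, "rz": 0},
  {"tx": 0, "ty": 0, "tz": 0, "rx": 0, "ry": 0, "rz": 0},
  {"tx": 0, "ty": 0, "tz": 0, "rx": 0, "ry": 0, "rz": 0},
  {"tx": 0, "ty": 0, "tz": 0, "rx": 0, "ry": 0, "rz": 0},
  {"tx": 0, "ty": 0, "tz": 0, "rx": 0, "ry": 0, "rz": 0},
  {"tx": 0, "ty": 0, "tz": 0, "rx": 0, "ry": 0, "rz": 0},
  {"tx": 0, "ty": 0, "tz": 0, "rx": 0, "ry": 0, "rz": 0},
])

```text
t: 15.45
tcp_pos: [0.5439, 0.0715, 0.1567]
ee_rot: [2.959, 0.392, 0.65]
wrist_force: [-1.6, -0.4, 1.2]
opening: 0.0232
grip_force: 60.3
```

Run:
```python
from go import *
fs=[]
for i in range(12):
    snap('side','side8.png'); fs.append(status.observe()['wrist_force'])
f=np.mean(fs,0); dF=(f-[-.1831,.1166,-1.7702])@n; print('Fmean',f,'press N',dF,'mm',(dF-1)/.5)
go(dot+n*(L-.006),RP)
s=status.observe(); R0=R.from_rotvec(s['ee_rot']); zt=R0.apply([0,0,1]); 
a=s['tcp_pos']; k=((dot-a)@n)/(zt@n); print('axis hits panel at off dot mm',(a+k*zt-dot)*1e3,'geom press mm',(L-k)*1e3,'angle',np.degrees(np.arccos(-zt@n)))
im=cv2.imread('pics/side8.png'); u,v=proj('side',dot)[0].astype(int); print(u-25,v-35)
cv2.imwrite('pics/c8.png',cv2.resize(im[v-35:v+15,u-25:u+25],(600,600),interpolation=2))
```

```text
Fmean [-2.0383  0.2755  1.0564] press N 3.3485835700938007 mm 4.697167140187601
t 16.05 tcp [0.5439 0.0715 0.1566] j [ 0.67   -0.4879 -0.6876  0.3333 -1.0633  1.0462] F [-2.1177  0.9231  1.2941] open 0.02351927139093693
MOVE t [ 0.     -0.0001  0.0021] r [ 0.0002 -0.0003  0.    ] mm 1.0356511724000648 deg 0.06676674258744247
axis hits panel at off dot mm [ 0.0995 -0.1064  0.0497] geom press mm 4.9668954837562005 angle 0.06656182358755441
284 157
```

View pics/c8.png

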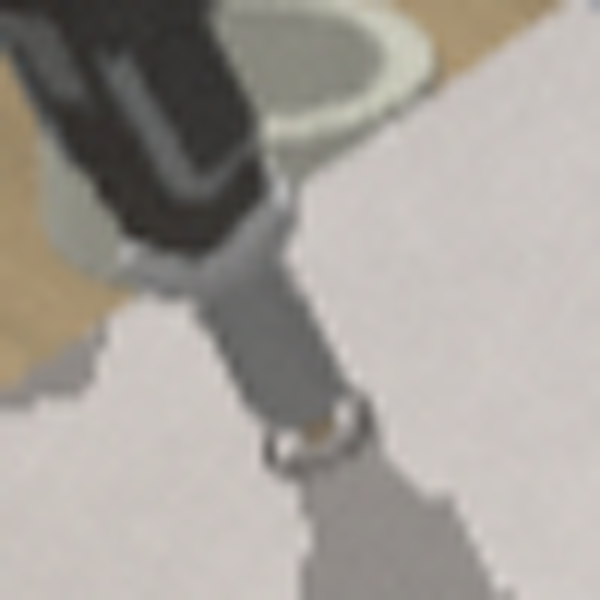

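The plunger sits in the centre of the ring at about (310,192.5). Force puts it 4.7 mm in and geometry 5.0 mm. One more millimetre makes it half-way.

>>> apply_moves([
  {"tx": 0, "ty": 0, "tz": 0.001, "rx": 0, "ry": 0, "rz": 0},
  {"tx": 0, "ty": 0, "tz": 0.0023, "rx": 0, "ry": 0, "rz": 0},
  {"tx": 0, "ty": 0, "tz": 0.0023, "rx": 0, "ry": 0, "rz": 0},
  {"tx": 0, "ty": 0, "tz": 0.0023, "rx": 0, "ry": 0, "rz": 0},
  {"tx": 0, "ty": 0, "tz": 0.0023, "rx": 0, "ry": 0, "rz": 0},
  {"tx": 0, "ty": 0, "tz": 0.0023, "rx": 0, "ry": 0, "rz": 0},
  {"tx": 0, "ty": 0, "tz": 0.0023, "rx": 0, "ry": 0, "rz": 0},
  {"tx": 0, "ty": 0, "tz": 0.0023, "rx": 0, "ry": 0, "rz": 0},
])

```text
t: 16.72
tcp_pos: [0.5444, 0.0715, 0.1556]
ee_rot: [2.959, 0.391, 0.65]
wrist_force: [-3.3, -0.0, 1.6]
opening: 0.0232
grip_force: 60.3
```

>>> apply_moves([
  {"tx": 0, "ty": 0, "tz": 0, "rx": 0, "ry": 0, "rz": 0},
  {"tx": 0, "ty": 0, "tz": 0, "rx": 0, "ry": 0, "rz": 0},
  {"tx": 0, "ty": 0, "tz": 0, "rx": 0, "ry": 0, "rz": 0},
  {"tx": 0, "ty": 0, "tz": 0, "rx": 0, "ry": 0, "rz": 0},
  {"tx": 0, "ty": 0, "tz": 0, "rx": 0, "ry": 0, "rz": 0},
  {"tx": 0, "ty": 0, "tz": 0, "rx": 0, "ry": 0, "rz": 0},
  {"tx": 0, "ty": 0, "tz": 0, "rx": 0, "ry": 0, "rz": 0},
  {"tx": 0, "ty": 0, "tz": 0, "rx": 0, "ry": 0, "rz": 0},
])

```text
t: 17.38
tcp_pos: [0.5444, 0.0715, 0.1556]
ee_rot: [2.959, 0.392, 0.65]
wrist_force: [-2.3, 0.8, 3.0]
opening: 0.0233
grip_force: 60.3
```

Run:
```python
from go import *
fs=[]
for i in range(10): eyes.grab_frame('side'); fs.append(status.observe()['wrist_force'])
dF=(np.mean(fs,0)-[-.1831,.1166,-1.7702])@n; print('press N',dF,'mm',(dF-1)/.5)
go(dot+n*(L-.006),RP)
if 3.2<dF<5: print(ticket.job_done())
```

```text
press N 3.833633497170972 mm 5.667266994341944
t 17.88 tcp [0.5444 0.0715 0.1556] j [ 0.6691 -0.4861 -0.6883  0.3335 -1.0606  1.0463] F [-2.8563  0.4178  2.3824] open 0.023248776966290213
MOVE t [-0.     -0.0001 -0.0002] r [ 0.0002 -0.0003  0.    ] mm 0.11618465784214736 deg 0.06742571012207224
the job is handed in; nothing more can be done
None
```

I zeroed the small probe in the wide sleeve (plunger about 6 mm in for over 1 s), then handed in at 17.9 s with it still gripped square to the panel, its tip on the ring's dot and the plunger about half-way in (about 5.7 mm, 3.8 N).

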